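Scan the label of the book on the reading stand

TASK

Pick up the desk barcode scanner, aim its window fairly squarely at the middle of the barcode label on the book that lies on the wooden reading stand, and hold it steady there for two seconds from about 12 cm away, without touching the book or the stand. Then stand the scanner upright again on its round pad, with its whole foot on the pad, setting it down rather than dropping it. Leave everything else on the desk where it is.

Things in the scene. Friction and masses are not known exactly. Their poses are not given: they have to be found in the camera images.
- scanner: white and grey desk barcode scanner, loose, 0.3 kg, standing on the pad. Origin: centre of its foot's underside; z up, x to its front, which starts roughly towards the robot. Foot 90 mm across, 14 high; stem 34 across; box head over the foot, 76 long (x), 48 wide (y, flat sides to grip from above), z = 110 to 152. A snout 46 wide slopes down from the head's front to x = 70, lowest z = 84
- scanner_window (a point): centre of the black window (38 x 26 mm) at the end of the scanner's snout, at (57, 0, 96) mm in the scanner's frame. Its z axis is the scanning direction, out of the window, forward and 50 degrees below level: (0.643, 0, -0.766) in the scanner's frame; its y axis is the scanner's y
- pad: the scanner's round black and grey charging pad, 140 mm across and 8 mm high, fixed to the desk, with a small black tab at its rim. Origin at the centre of its underside
- book_stand: wooden reading stand fixed to the desk, 175 mm deep (x), 220 wide (y), with a grey book (150 wide, 180 tall, 33 thick) fixed on its 35 degree slope. Its high edge (157 mm above the desk) is at the back, -x; its low edge at the front, +x, which looks roughly away from the robot. Origin on the desk under the middle of the slope, z up
- label (a point): centre of the white barcode label (90 x 60 mm, black bars) on the book's cover, 129 mm above the desk, 10 mm behind the stand's origin. Its z axis is the outward normal of the label, leaning 35 degrees from vertical towards the stand's +x; its y axis runs level along the label's 90 mm side
- parcel: flat cardboard parcel 120 x 170 x 45 mm lying on the desk, with a barcode slip of its own that is not wanted; a bystander. Origin at the centre of its underside
- mug: white mug, 80 mm across, 90 mm high; bystander. Origin at the centre of its underside
- stapler: black and steel stapler 140 x 36 x 55 mm; bystander. Origin at the centre of its underside
- glasses_case: dark brown glasses case 160 x 62 x 40 mm; bystander. Origin at the centre of its underside
Things that resemble listed ones, but are neither listed nor needed, are in the scene too. What is shaped like the scanner but blue is not meant.

How it is judged:
By the outcome, as a careful person would: the job done as asked, in the order asked, and still so for the second after the job is handed in, with the robot touching nothing.
It also fails if it takes over 61 s, if anything falls off the work surface, if the arm or the gripper's body presses on something with over 40 N, if the wrist force passes 120 N, or if a joint passes its speed limit or range.

ROBOT

A 7-joint arm with a two-finger parallel gripper is mounted at the origin on the work surface. World frame = base frame: x ahead of the robot, y to its left, z up, the work surface at z = 0. Lengths are in mm, angles in rad, forces in N, time in s.
With the tool pointing down it reaches from about 400 to 850 mm from the base axis. Payload 10.4 kg.
Tool frame: the origin (TCP) lies on the centre line of the jaws, within the pads' length; the fingertips stand 17 mm ahead of it and the grasp point (between the pads) lies 2 mm behind it (robot.tcp_to_tips is the distance from the TCP to the fingertips, in mm); z points along the fingers, y is the line along which they close (so a half turn about z gives the same grasp; the last joint's range is limited). The gripper opens to 85 mm and grips with 20 to 120 N. Pads are 22 mm wide; open, the fingers measure 114 mm over their backs; the gripper's body (76 mm by 85 mm) begins 54 mm behind the grasp point. The pads swing forward as they close: fully open they stand 13 mm farther back than shut.
Start: joints at [-1.318, 0.332, -0.065, 1.46, 0.022, 1.35, -0.088], TCP at [170.184, 601.404, 248.338] pointing down, gripper open.
Joint ranges: [-2.6, 2.6], [-0.5, 2.12], [-1.47, 1.34], [0.16, 2.42], [-1.27, 4.41], [0.06, 2.06], [-2.6, 2.6]. Speed limits (rad/s): [2.22, 2.22, 2.79, 2.79, 3.14, 3.14, 3.14].

INTERFACE

Orientations are given as a unit quaternion [x, y, z, w].
In Python, from bench import robot gives the robot as it stands.
- The arm moves only by the tool apply_moves, never from a script. Its argument "plan" is a list of rows, each an object with "slide": the shift along the tool's x, y, z in m, a list of three; "rotation": the turn, a rotation vector about the tool's x, y, z in rad, a list of three. In form: [{"slide": [tx, ty, tz], "rotation": [wx, wy, wz]}, ...]. A call has 1 to 10 rows; each row is the pose to reach, as a shift and turn from the pose commanded when the call began, along the tool's axes at that moment; what a row does not reach only later rows make up. A row lasts 1/8 s, in which the tool goes at most 62.5 mm and 10.7 degrees, less where a joint would pass 70% of its speed; a pose out of reach is approached as far as the arm can. A call with a gripper value outside its range is refused whole. "gripper" is the closure in counts, from 0 (fully open) to 255 (shut), set as the call begins (left out, the last holds). The fingers move at their own pace and stop on an object; the grip force is fixed at half the most. Time passes only in rows, so rows that repeat a pose let the fingers close. It gives the time, the measured TCP pose, the force, the opening and the grip force at its end, in the units of the state.
- robot.observe(): the state, without advancing time (a new reading comes with each control period).
- robot.read_camera(name): name is "scene" or "top"; returns a dict with "color" (420x560x3 uint8, blue, green, red), "fx", "fy", "cx", "cy" (pixels), "extrinsics" (4x4, takes a point from world to camera coordinates). Camera axes: x right, y down, z forward; pixel columns grow to the right and rows downward; lengths in mm; the calibration is good to about 2 mm. A picture is of the moment at which its call begins. There is no depth.
- robot.hand_in(): hands the job in; it is judged then, once.
The state is a dict: "time": time; "joint_pos": joint angles; "joint_velocities": joint speeds; "joint_efforts": joint torques, N m; "tool_pos": TCP position; "eef_rot": TCP orientation; "force": force on the tool from outside, world axes, zero at the start; "wrist_torque": the same for the moment, N m; "width": opening from 0.0 (shut) to 1.0 (fully open); "grip_force": force on a finger pad.
Only numpy, scipy, OpenCV 4.12 (cv2) and the standard library are available. Lean on these libraries where they do the work, as an engineer would, in place of code of your own. Each camera call takes 0.05 s, during which the arm holds its last target. There are 200 camera calls.

## Working session

There is one attempt and no reset: what is moved stays moved. The work goes in short steps, Python scripts to look and compute and a tool call to move; the robot and the scene stay as the last step left them, time stands still between calls to the robot, and variables do not carry over. Pictures are saved under pics/ and viewed, at most 10 in all, crops included, and the job is handed in when it is done.

Besides the shell and the picture viewer there is one more tool, called after "Emit:" as name([rows], argument=value, ...), one row to a line, values as JSON. apply_moves: Moves the arm, as the interface text tells. Its arguments: {"type":"object","properties":{"plan":{"type":"array"},"gripper":{"type":"number"}},"required":["plan"]}

```bash
mkdir -p pics; ls; python3 - <<'E'
from bench import robot
import cv2,numpy as np
np.set_printoptions(suppress=True,precision=4)
for n in("scene","top"):
    c=robot.read_camera(n); cv2.imwrite(f"pics/{n}0.png",c["color"]); print(n,c["fx"],c["fy"],c["cx"],c["cy"]); print(c["extrinsics"])
s=robot.observe(); print(s["time"],s["tool_pos"],s["eef_rot"],s["width"])
E
```

```text
pics
scene 496.64737251514 496.64737251514 279.8692890893633 213.97351437750035
[[   0.6765    0.7364    0.0017 -421.7561]
 [   0.611    -0.5601   -0.5594 -225.456 ]
 [  -0.411     0.3795   -0.8289 1570.4912]
 [   0.        0.        0.        1.    ]]
top 466.3033314509165 466.3033314509165 280.65687975109597 205.5101232548448
[[   0.0053   -1.       -0.0039   68.3016]
 [  -0.9863   -0.0046   -0.1647  583.218 ]
 [   0.1647    0.0047   -0.9863 1281.2935]
 [   0.        0.        0.        1.    ]]
0.1 [170.0765 601.1006 247.5868] [ 0.1374  0.9905 -0.0006 -0.0001] 0.9993292537411469
```

View pics/scene0.png

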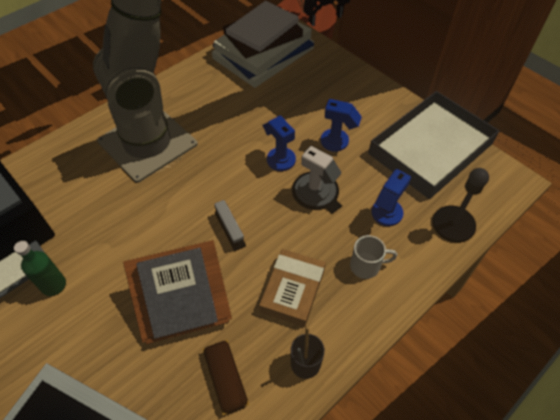

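View pics/top0.png

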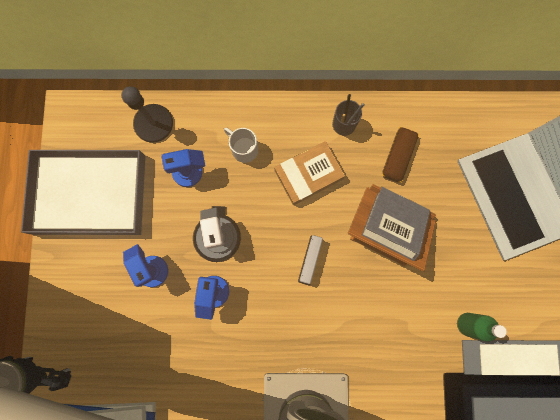

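```bash
python3 - <<'E'
import cv2,numpy as np
def crop(f,x,y,w,h,k): 
    i=cv2.imread(f)[y:y+h,x:x+w]; return cv2.resize(i,(400,300),interpolation=cv2.INTER_CUBIC)
t,s="pics/top0.png","pics/scene0.png"
a=np.vstack([np.hstack([crop(t,180,195,80,60,5),crop(s,280,140,80,60,5)]),np.hstack([crop(t,345,180,100,75,4),crop(s,120,235,120,90,4)])])
a=np.clip(a.astype(float)*1.4,0,255).astype(np.uint8)
cv2.imwrite("pics/c0.png",a)
E
```

```text
(no output)
```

View pics/c0.png

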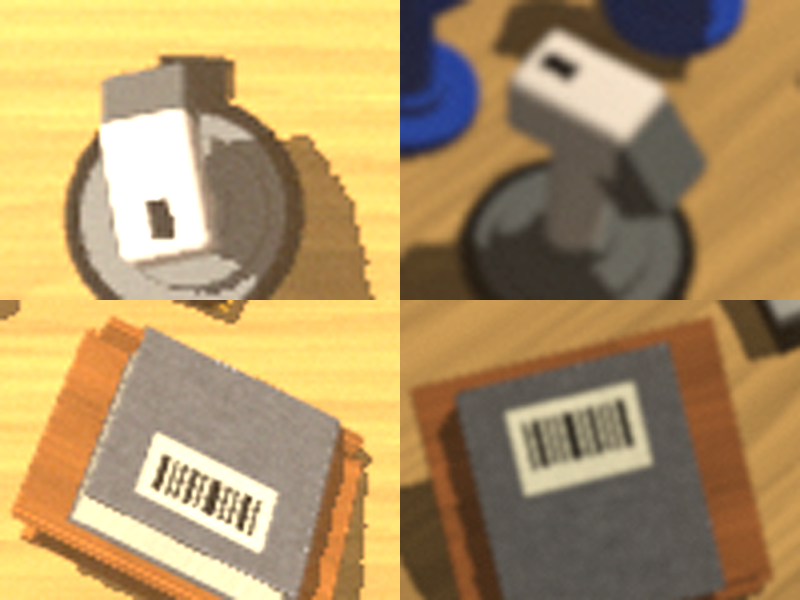

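```bash
cat > h.py <<'E'
import numpy as np
from scipy.optimize import least_squares
from scipy.spatial.transform import Rotation as R
np.set_printoptions(suppress=True,precision=3)
CAM={"scene":(496.647,279.869,213.974,np.array([[0.6765,0.7364,0.0017,-421.7561],[0.611,-0.5601,-0.5594,-225.456],[-0.411,0.3795,-0.8289,1570.4912]])),
"top":(466.303,280.657,205.51,np.array([[0.0053,-1.,-0.0039,68.3016],[-0.9863,-0.0046,-0.1647,583.218],[0.1647,0.0047,-0.9863,1281.2935]]))}
def proj(n,P):
    f,cx,cy,E=CAM[n]; q=np.atleast_2d(P)@E[:,:3].T+E[:,3]; return q[:,:2]/q[:,2:]*f+[cx,cy]
def uncrop(pts,u0,v0,x0,y0,k): return (np.array(pts,float)-[u0,v0]+.5)/k-.5+[x0,y0]
def fit(model,obs,p0):
    "model: points in object frame; obs: {cam: pixels}; p=x,y,yaw"
    T=lambda p: R.from_euler("z",p[2]).apply(model)+[p[0],p[1],0]
    f=lambda p: np.concatenate([(proj(n,T(p))-o).ravel() for n,o in obs.items()])
    r=least_squares(f,p0,x_scale=[100,100,1],loss="soft_l1"); return r.x,f(r.x).reshape(-1,2)
E
python3 - <<'E'
from h import *
m=[[38,24,160],[38,-24,160],[-38,24,160],[-38,-24,160]]
o={"top":uncrop([(100,125),(188,108),(120,262),(212,248)],0,0,180,195,5),
"scene":uncrop([(665,92),(628,142),(552,30),(513,75)],400,0,280,140,5)}
print("scanner",*fit(m,o,[500,200,0]))
c,s=np.cos(np.radians(35)),np.sin(np.radians(35))
m=[np.array([-10,0,129])+a*30*np.array([c,0,-s])+[0,45*b,0] for a,b in((1,1),(1,-1),(-1,-1),(-1,1))]
o={"top":uncrop([(160,432),(278,490),(262,553),(135,490)],0,300,345,180,4),
"scene":uncrop([(652,465),(523,497),(505,410),(637,382)],400,300,120,235,400/120)}
print("stand",*fit(m,o,[500,-200,-.4]))
r=least_squares(lambda p:[proj("top",[*p,8])[0,0]-216.8,proj("scene",[*p,8])[0,0]-315.3],[500,200]);print("pad",r.x,proj("top",[*r.x,8]),proj("scene",[*r.x,8]))
E
```

```text
scanner [495.07  252.089   0.191] [[-0.681 -0.626]
 [-0.062 -0.621]
 [-0.054  0.749]
 [-0.052  0.088]
 [ 1.07  -0.452]
 [-1.479  0.767]
 [ 0.24  -0.757]
 [-2.103  1.043]]
stand [ 520.211 -240.912   -0.479] [[-1.007  0.081]
 [-0.298  0.971]
 [-0.643  0.303]
 [-0.092  0.057]
 [-0.098  0.529]
 [ 0.374  0.055]
 [ 0.076  1.124]
 [-1.166  0.666]]
pad [497.631 256.681] [[216.8   236.414]] [[315.3  190.23]]
```

```bash
python3 - <<'E'
from h import *
for yaw in (.191,.191+np.pi):
    P=R.from_euler("z",yaw).apply([[70,23,104],[70,-23,104],[57,0,104],[45,23,92],[45,-23,92]])+[495,252,0]
    print((proj("top",P)-[180,195])*5); print((proj("scene",P)-[280,140])*5+[400,0])
E
```

```text
[[105.578  76.498]
 [188.736  61.086]
 [150.989  91.935]
 [116.486 124.091]
 [199.129 108.726]]
[[706.766 182.12 ]
 [660.936 235.864]
 [664.004 197.561]
 [666.553 174.487]
 [620.724 227.395]]
[[231.199 314.204]
 [146.568 330.146]
 [184.966 298.255]
 [226.204 269.953]
 [142.632 285.651]]
[[451.011 116.836]
 [498.419  66.61 ]
 [493.724 102.096]
 [486.796 151.15 ]
 [533.623 100.479]]
```

```bash
cat >> h.py <<'E'
def down(az): 
    y=np.array([np.cos(az),np.sin(az),0]); z=np.array([0,0,-1.]); return np.c_[np.cross(y,z),y,z]
def rel(p,M,show=True):
    from bench import robot
    s=robot.observe(); T=R.from_quat(s["eef_rot"])
    print("t",round(s["time"],2),"pos",np.array(s["tool_pos"]),"j",np.array(s["joint_pos"]),"w",round(s["width"],3))
    print("slide",T.inv().apply(np.array(p)-s["tool_pos"])/1000,"rot",(T.inv()*R.from_matrix(M)).as_rotvec())
GR=np.array([495,252,141.]); GM=down(.191-np.pi/2)   # grasp
def scan(d=120,G=GR,M=GM,S=(495,252,8,.191),st=(520.2,-240.9,-.479),up=0):
    "tool pose at which window is d above label, scanner held as at grasp"
    Rs=R.from_euler("z",st[2]); n=Rs.apply([np.sin(np.radians(35)),0,np.cos(np.radians(35))])
    lab=Rs.apply([-10,0,129])+[st[0],st[1],0]
    Sc=R.from_euler("z",st[2]+np.pi)*R.from_euler("y",np.radians(5))
    org=lab+d*n-Sc.apply([57,0,96])
    S0=R.from_euler("z",S[3])
    p=org+Sc.apply(S0.inv().apply(G-np.array(S[:3])))+[0,0,up]
    return p,(Sc*S0.inv()*R.from_matrix(M)).as_matrix()
E
python3 -c "
from h import *
rel(GR+[0,0,100],GM); rel(*scan()); print(scan())"
```

```text
t 0.1 pos [170.076 601.101 247.587] j [-1.318  0.333 -0.065  1.461  0.022  1.35  -0.088] w 0.999
slide [-0.408 -0.247  0.007] rot [-0.     0.002  2.675]
t 0.1 pos [170.076 601.101 247.587] j [-1.318  0.333 -0.065  1.461  0.022  1.35  -0.088] w 0.999
slide [-0.676 -0.738 -0.021] rot [ 0.008 -0.087  0.203]
(array([ 619.939, -292.698,  269.125]), array([[-0.884,  0.461,  0.077],
       [ 0.459,  0.887, -0.04 ],
       [-0.087, -0.   , -0.996]]))
```

Emit:
apply_moves([
  {"slide":[-0.02,-0.012,0],"rotation":[0,0,0.12]},
  {"slide":[-0.05,-0.03,0],"rotation":[0,0,0.28]},
  {"slide":[-0.08,-0.048,0],"rotation":[0,0,0.46]},
  {"slide":[-0.11,-0.066,0],"rotation":[0,0,0.64]},
  {"slide":[-0.14,-0.084,0],"rotation":[0,0,0.82]},
  {"slide":[-0.17,-0.103,0],"rotation":[0,0,1.0]},
  {"slide":[-0.2,-0.121,0],"rotation":[0,0,1.18]},
  {"slide":[-0.23,-0.139,0],"rotation":[0,0,1.36]},
  {"slide":[-0.26,-0.157,0],"rotation":[0,0,1.54]},
  {"slide":[-0.29,-0.175,0],"rotation":[0,0,1.72]},
])

```text
time: 1.35
tool_pos: [402.1, 353.0, 248.0]
eef_rot: [0.842, 0.54, -0.0, 0.0]
force: [0.2, 0.6, -0.6]
width: 1.0
grip_force: 0.0
```

```bash
python3 -c "
from h import *
rel(GR+[0,0,100],GM)"
```

```text
t 1.35 pos [402.11  353.016 248.046] j [-1.076  0.129  0.297  1.715 -0.039  1.303 -1.202] w 1.0
slide [-0.053  0.127  0.007] rot [-0.     0.     0.949]
```

Emit:
apply_moves([
  {"slide":[-0.009,0.021,0.001],"rotation":[0,0,0.16]},
  {"slide":[-0.019,0.045,0.002],"rotation":[0,0,0.34]},
  {"slide":[-0.029,0.07,0.004],"rotation":[0,0,0.52]},
  {"slide":[-0.039,0.094,0.005],"rotation":[0,0,0.7]},
  {"slide":[-0.048,0.117,0.006],"rotation":[0,0,0.87]},
  {"slide":[-0.053,0.127,0.007],"rotation":[0,0,0.95]},
  {"slide":[-0.053,0.127,0.007],"rotation":[0,0,0.95]},
  {"slide":[-0.053,0.127,0.007],"rotation":[0,0,0.95]},
])

```text
time: 2.35
tool_pos: [494.9, 254.0, 241.1]
eef_rot: [0.995, 0.099, -0.0, -0.0]
force: [-0.5, -0.9, 0.5]
width: 1.0
grip_force: 0.0
```

```bash
python3 - <<'E'
from h import *
rel(GR,GM)
from bench import robot
import cv2
a=[]
for n,x,y in(("top",160,180),("scene",260,120)):
    i=robot.read_camera(n)["color"][y:y+90,x:x+120]; a.append(cv2.resize(i,(400,300),interpolation=cv2.INTER_CUBIC))
cv2.imwrite("pics/g1.png",np.clip(np.hstack(a)*1.4,0,255).astype(np.uint8))
E
```

```text
t 2.35 pos [494.909 254.037 241.143] j [-0.97   0.188  0.473  1.68  -0.089  1.295 -1.853] w 1.0
slide [-0.     0.002  0.1  ] rot [-0.     0.     0.007]
```

View pics/g1.png

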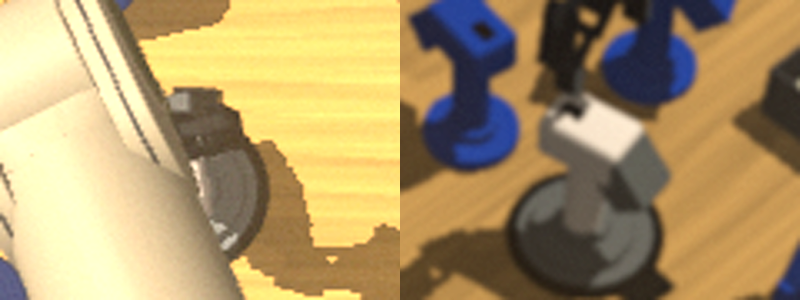

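Emit:
apply_moves([
  {"slide":[0,0.001,0.02],"rotation":[0,0,0.007]},
  {"slide":[0,0.002,0.045],"rotation":[0,0,0.007]},
  {"slide":[0,0.002,0.065],"rotation":[0,0,0.007]},
  {"slide":[0,0.002,0.08],"rotation":[0,0,0.007]},
  {"slide":[0,0.002,0.092],"rotation":[0,0,0.007]},
  {"slide":[0,0.002,0.1],"rotation":[0,0,0.007]},
  {"slide":[0,0.002,0.1],"rotation":[0,0,0.007]},
  {"slide":[0,0.002,0.1],"rotation":[0,0,0.007]},
])

```text
time: 3.45
tool_pos: [496.1, 251.6, 141.9]
eef_rot: [0.996, 0.094, 0.0, -0.0]
force: [-0.1, 0.3, 0.5]
width: 1.004
grip_force: 0.0
```

Emit:
apply_moves([
  {"slide":[0,0,0],"rotation":[0,0,0]},
  {"slide":[0,0,0],"rotation":[0,0,0]},
  {"slide":[0,0,0],"rotation":[0,0,0]},
  {"slide":[0,0,0],"rotation":[0,0,0]},
], gripper=60)

```text
time: 3.95
tool_pos: [495.8, 251.5, 141.4]
eef_rot: [0.996, 0.094, 0.0, -0.0]
force: [-0.7, -0.6, -0.3]
width: 0.762
grip_force: 0.0
```

Emit:
apply_moves([
  {"slide":[0,0,0],"rotation":[0,0,0]},
  {"slide":[0,0,0],"rotation":[0,0,0]},
  {"slide":[0,0,0],"rotation":[0,0,0]},
  {"slide":[0,0,0],"rotation":[0,0,0]},
  {"slide":[0,0,0],"rotation":[0,0,0]},
  {"slide":[0,0,0],"rotation":[0,0,0]},
  {"slide":[0,0,0],"rotation":[0,0,0]},
], gripper=255)

```text
time: 4.82
tool_pos: [495.9, 251.8, 141.6]
eef_rot: [0.996, 0.094, 0.0, -0.0]
force: [0.6, 2.7, 5.6]
width: 0.556
grip_force: 62.3
```

```bash
python3 - <<'E'
from h import *
rel(GR,GM)
from bench import robot
import cv2
a=[]
for n,x,y in(("top",160,180),("scene",260,120)):
    i=robot.read_camera(n)["color"][y:y+90,x:x+120]; a.append(cv2.resize(i,(400,300),interpolation=cv2.INTER_CUBIC))
cv2.imwrite("pics/g2.png",np.clip(np.hstack(a)*1.4,0,255).astype(np.uint8))
E
```

```text
t 4.83 pos [495.943 251.794 141.577] j [-0.947  0.28   0.461  1.799 -0.139  1.094 -1.819] w 0.556
slide [-0.001 -0.     0.001] rot [-0.001 -0.001 -0.002]
```

View pics/g2.png

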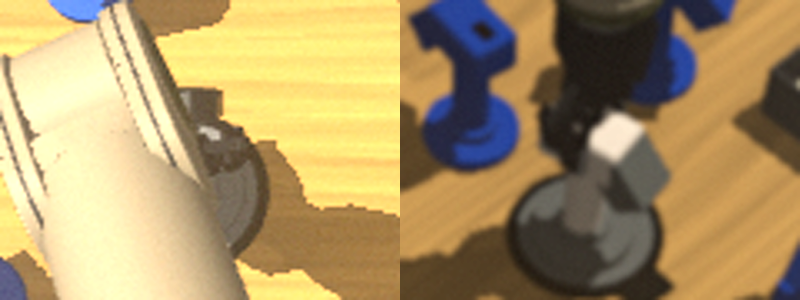

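Emit:
apply_moves([
  {"slide":[0,0,-0.005],"rotation":[0,0,0]},
  {"slide":[0,0,-0.02],"rotation":[0,0,0]},
  {"slide":[0,0,-0.045],"rotation":[0,0,0]},
  {"slide":[0,0,-0.075],"rotation":[0,0,0]},
  {"slide":[0,0,-0.105],"rotation":[0,0,0]},
  {"slide":[0,0,-0.135],"rotation":[0,0,0]},
  {"slide":[0,0,-0.165],"rotation":[0,0,0]},
  {"slide":[0,0,-0.19],"rotation":[0,0,0]},
  {"slide":[0,0,-0.205],"rotation":[0,0,0]},
  {"slide":[0,0,-0.21],"rotation":[0,0,0]},
])

```text
time: 6.18
tool_pos: [495.9, 251.2, 352.0]
eef_rot: [0.996, 0.094, 0.0, -0.0]
force: [1.1, -0.0, -3.9]
width: 0.554
grip_force: 62.4
```

```bash
python3 - <<'E'
from h import *
G=np.array([495.9,251.8,141.6])
rel(*scan(G=G,up=85)); rel(scan(G=G,up=85)[0],down(-.479+np.pi-np.pi/2))
from bench import robot
s=robot.observe();print(s["force"],s["wrist_torque"],s["width"])
E
```

```text
t 6.17 pos [495.914 251.214 351.973] j [-0.979  0.142  0.486  1.498 -0.066  1.518 -1.876] w 0.554
slide [ 0.019  0.557 -0.003] rot [-0.107 -0.038 -2.472]
t 6.17 pos [495.914 251.214 351.973] j [-0.979  0.142  0.486  1.498 -0.066  1.518 -1.876] w 0.554
slide [ 0.019  0.557 -0.003] rot [ 0.001 -0.001 -2.474]
[ 1.131 -0.017 -3.869] [0.082 0.008 0.014] 0.55437290225508
```

Emit:
apply_moves([
  {"slide":[0,0.012,0],"rotation":[0,0,-0.05]},
  {"slide":[0.001,0.035,0],"rotation":[0,0,-0.16]},
  {"slide":[0.002,0.065,0],"rotation":[0,0,-0.29]},
  {"slide":[0.003,0.095,0],"rotation":[0,0,-0.42]},
  {"slide":[0.004,0.125,0],"rotation":[0,0,-0.55]},
  {"slide":[0.005,0.155,0],"rotation":[0,0,-0.69]},
  {"slide":[0.006,0.185,0],"rotation":[0,0,-0.82]},
  {"slide":[0.007,0.215,0],"rotation":[0,0,-0.95]},
  {"slide":[0.008,0.245,0],"rotation":[0,0,-1.09]},
  {"slide":[0.009,0.275,0],"rotation":[0,0,-1.22]},
])

```text
time: 7.42
tool_pos: [556.0, -18.0, 350.4]
eef_rot: [0.761, 0.649, -0.001, -0.0]
force: [1.0, 0.5, -3.7]
width: 0.55
grip_force: 62.1
```

```bash
python3 - <<'E'
from h import *
G=np.array([495.9,251.8,141.6])
rel(*scan(G=G,up=85))
E
```

```text
t 7.42 pos [555.988 -17.98  350.357] j [-0.597  0.151  0.626  1.504 -0.088  1.517 -0.129] w 0.55
slide [-0.261  0.106 -0.004] rot [-0.056 -0.076 -1.248]
```

Emit:
apply_moves([
  {"slide":[-0.03,0.012,0],"rotation":[-0.005,-0.007,-0.14]},
  {"slide":[-0.06,0.024,-0.001],"rotation":[-0.012,-0.017,-0.28]},
  {"slide":[-0.09,0.037,-0.001],"rotation":[-0.019,-0.026,-0.42]},
  {"slide":[-0.12,0.049,-0.002],"rotation":[-0.025,-0.034,-0.56]},
  {"slide":[-0.15,0.061,-0.002],"rotation":[-0.032,-0.043,-0.71]},
  {"slide":[-0.18,0.073,-0.003],"rotation":[-0.038,-0.052,-0.85]},
  {"slide":[-0.21,0.085,-0.003],"rotation":[-0.045,-0.061,-1.0]},
  {"slide":[-0.238,0.097,-0.004],"rotation":[-0.051,-0.069,-1.14]},
  {"slide":[-0.255,0.104,-0.004],"rotation":[-0.055,-0.074,-1.22]},
  {"slide":[-0.261,0.106,-0.004],"rotation":[-0.056,-0.076,-1.248]},
])

```text
time: 8.68
tool_pos: [618.1, -292.9, 353.9]
eef_rot: [0.24, 0.97, -0.01, 0.042]
force: [0.2, 0.5, -4.4]
width: 0.555
grip_force: 62.3
```

```bash
python3 - <<'E'
from h import *
G=np.array([495.9,251.8,141.6])
rel(*scan(G=G,up=0))
E
```

```text
t 8.68 pos [ 618.11  -292.899  353.886] j [-0.037  0.412  0.602  1.216 -0.232  1.493  1.608] w 0.555
slide [0.007 0.001 0.084] rot [-0.001 -0.001 -0.006]
```

Emit:
apply_moves([
  {"slide":[0.001,0,0.01],"rotation":[0,0,-0.006]},
  {"slide":[0.002,0,0.03],"rotation":[0,0,-0.006]},
  {"slide":[0.004,0,0.05],"rotation":[0,0,-0.006]},
  {"slide":[0.006,0.001,0.068],"rotation":[0,0,-0.006]},
  {"slide":[0.007,0.001,0.079],"rotation":[0,0,-0.006]},
  {"slide":[0.007,0.001,0.084],"rotation":[0,0,-0.006]},
  {"slide":[0.007,0.001,0.084],"rotation":[0,0,-0.006]},
  {"slide":[0.007,0.001,0.084],"rotation":[0,0,-0.006]},
])

```text
time: 9.68
tool_pos: [619.9, -291.2, 271.7]
eef_rot: [0.237, 0.971, -0.01, 0.043]
force: [0.9, 0.0, -3.9]
width: 0.553
grip_force: 62.4
```

```bash
python3 - <<'E'
from h import *
G=np.array([495.9,251.8,141.6])
rel(*scan(G=G,up=0))
from bench import robot
import cv2
a=[]
for n,x,y in(("top",345,180),("scene",120,180)):
    i=robot.read_camera(n)["color"][y:y+90,x:x+120]; a.append(cv2.resize(i,(400,300),interpolation=cv2.INTER_CUBIC))
i=robot.read_camera("scene")["color"]; a=[cv2.resize(np.hstack(a),(800,300))]
cv2.imwrite("pics/s1.png",np.clip(a[0]*1.4,0,255).astype(np.uint8))
# predicted head/snout points in crops
Sc=R.from_euler("z",-.479+np.pi)*R.from_euler("y",np.radians(5))
p,M=scan(G=G)
s=robot.observe(); Tm=R.from_quat(s["eef_rot"])
rel_R=R.from_matrix(GM).inv()*R.from_euler("z",.191); rel_p=R.from_matrix(GM).inv().apply(np.array([495,252,8])-G)
So=Tm*rel_R; o=Tm.apply(rel_p)+s["tool_pos"]
P=So.apply([[38,24,152],[38,-24,152],[-38,24,152],[-38,-24,152],[70,23,96],[70,-23,96],[45,23,84],[45,-23,84],[0,0,0]])+o
print("org",o,"win",So.apply([57,0,96])+o,"dir",So.apply([.643,0,-.766]))
print((proj("top",P)-[345,180])*400/120); print((proj("scene",P)-[120,180])*400/120+[400,0])
E
```

```text
t 9.68 pos [ 619.902 -291.157  271.699] j [-0.049  0.428  0.585  1.365 -0.24   1.328  1.624] w 0.553
slide [ 0.    -0.001  0.002] rot [0.001 0.002 0.001]
org [ 630.97  -297.198  138.471] win [ 572.955 -267.197  229.02 ] dir [-0.508  0.264 -0.82 ]
[[305.347  43.731]
 [243.253  12.691]
 [353.197 -51.454]
 [291.176 -82.046]
 [262.95   89.994]
 [206.366  61.495]
 [273.685  61.666]
 [217.716  33.582]
 [244.512   9.578]]
[[512.793 332.355]
 [593.084 313.451]
 [526.975 443.364]
 [611.103 422.702]
 [528.446 336.586]
 [600.699 319.524]
 [536.92  379.503]
 [609.528 362.067]
 [606.678 493.764]]
```

View pics/s1.png

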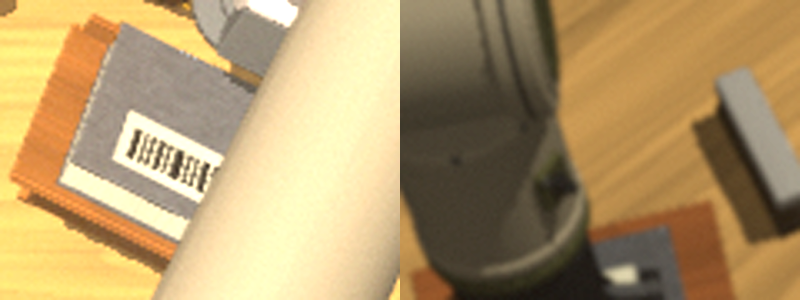

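```bash
python3 - <<'E'
from h import *
from bench import robot
import cv2
i=robot.read_camera("top")["color"][165:210,395:455]
i=cv2.resize(i,(600,450),interpolation=cv2.INTER_CUBIC)
s=robot.observe(); Tm=R.from_quat(s["eef_rot"]); G=np.array([495.9,251.8,141.6])
rel_R=R.from_matrix(GM).inv()*R.from_euler("z",.191); rel_p=R.from_matrix(GM).inv().apply(np.array([495,252,8])-G)
So=Tm*rel_R; o=Tm.apply(rel_p)+s["tool_pos"]
P=So.apply([[38,24,152],[38,-24,152],[70,23,107],[70,-23,107],[43,23,84],[43,-23,84]])+o
i=np.clip(i*1.3,0,255).astype(np.uint8)
for q in (proj("top",P)-[395,165])*10: cv2.circle(i,tuple(int(v) for v in q),3,(0,0,255),-1)
cv2.imwrite("pics/s2.png",i); print((proj("top",P)-[395,165])*10,(proj("top",o)-[395,165])*10)
t=R.from_euler("z",.191).apply([[70,23,115],[70,-23,115]])+[495,252,0]; print((proj("top",t)-[180,195])*5,(proj("scene",t)-[280,140])*5+[400,0])
E
```

```text
[[415.777 281.438]
 [229.502 188.334]
 [300.404 416.49 ]
 [128.988 330.196]
 [324.383 328.152]
 [156.487 243.945]] [[233.278 179.033]]
[[102.078  73.356]
 [185.953  57.814]] [[708.87  169.575]
 [662.759 223.492]]
```

View pics/s2.png

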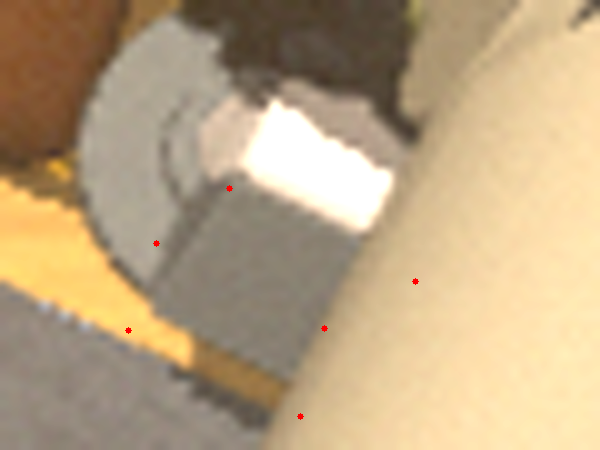

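Emit:
apply_moves([
  {"slide":[0.001,0,0.001],"rotation":[0,0,0]},
  {"slide":[0.002,-0.001,0.002],"rotation":[0,0,0]},
  {"slide":[0.002,-0.001,0.002],"rotation":[0,0,0]},
  {"slide":[0.002,-0.001,0.002],"rotation":[0,0,0]},
  {"slide":[0.002,-0.001,0.002],"rotation":[0,0,0]},
  {"slide":[0.002,-0.001,0.002],"rotation":[0,0,0]},
  {"slide":[0.002,-0.001,0.002],"rotation":[0,0,0]},
  {"slide":[0.002,-0.001,0.002],"rotation":[0,0,0]},
  {"slide":[0.002,-0.001,0.002],"rotation":[0,0,0]},
  {"slide":[0.002,-0.001,0.002],"rotation":[0,0,0]},
])

```text
time: 11.12
tool_pos: [617.6, -291.0, 268.8]
eef_rot: [0.236, 0.971, -0.01, 0.043]
force: [0.7, 0.5, -2.6]
width: 0.555
grip_force: 62.4
```

Emit:
apply_moves([
  {"slide":[0,0,0],"rotation":[0,0,0]},
  {"slide":[0,0,0],"rotation":[0,0,0]},
  {"slide":[0,0,0],"rotation":[0,0,0]},
  {"slide":[0,0,0],"rotation":[0,0,0]},
  {"slide":[0,0,0],"rotation":[0,0,0]},
  {"slide":[0,0,0],"rotation":[0,0,0]},
  {"slide":[0,0,0],"rotation":[0,0,0]},
  {"slide":[0,0,0],"rotation":[0,0,0]},
  {"slide":[0,0,0],"rotation":[0,0,0]},
  {"slide":[0,0,0],"rotation":[0,0,0]},
])

```text
time: 12.38
tool_pos: [617.6, -291.0, 268.8]
eef_rot: [0.236, 0.971, -0.01, 0.043]
force: [0.9, 0.6, -3.6]
width: 0.552
grip_force: 62.4
```

Emit:
apply_moves([
  {"slide":[0,0,0],"rotation":[0,0,0]},
  {"slide":[0,0,0],"rotation":[0,0,0]},
  {"slide":[0,0,0],"rotation":[0,0,0]},
  {"slide":[0,0,0],"rotation":[0,0,0]},
  {"slide":[0,0,0],"rotation":[0,0,0]},
  {"slide":[0,0,0],"rotation":[0,0,0]},
  {"slide":[0,0,0],"rotation":[0,0,0]},
  {"slide":[0,0,0],"rotation":[0,0,0]},
  {"slide":[0,0,0],"rotation":[0,0,0]},
  {"slide":[0,0,0],"rotation":[0,0,0]},
])

```text
time: 13.62
tool_pos: [617.6, -291.0, 268.8]
eef_rot: [0.236, 0.971, -0.01, 0.043]
force: [-0.4, 0.5, -3.1]
width: 0.554
grip_force: 62.4
```

Emit:
apply_moves([
  {"slide":[0,0,-0.01],"rotation":[0,0,0]},
  {"slide":[0,0,-0.03],"rotation":[0,0,0]},
  {"slide":[0,0,-0.055],"rotation":[0,0,0]},
  {"slide":[0,0,-0.075],"rotation":[0,0,0]},
  {"slide":[0,0,-0.085],"rotation":[0,0,0]},
])

```text
time: 14.25
tool_pos: [611.1, -287.9, 356.2]
eef_rot: [0.237, 0.971, -0.01, 0.044]
force: [0.2, 0.0, -4.0]
width: 0.555
grip_force: 62.5
```

```bash
python3 - <<'E'
from h import *
rel([498,253,352],GM)
E
```

```text
t 14.25 pos [ 611.106 -287.889  356.237] j [-0.052  0.385  0.603  1.244 -0.219  1.484  1.608] w 0.555
slide [ 0.348  0.428 -0.027] rot [0.113 0.038 2.47 ]
```

Emit:
apply_moves([
  {"slide":[0.009,0.011,-0.002],"rotation":[0.003,0.001,0.06]},
  {"slide":[0.024,0.03,-0.003],"rotation":[0.008,0.003,0.17]},
  {"slide":[0.043,0.053,-0.004],"rotation":[0.014,0.005,0.31]},
  {"slide":[0.063,0.077,-0.006],"rotation":[0.021,0.007,0.45]},
  {"slide":[0.083,0.102,-0.008],"rotation":[0.027,0.009,0.59]},
  {"slide":[0.103,0.127,-0.009],"rotation":[0.033,0.011,0.73]},
  {"slide":[0.123,0.151,-0.01],"rotation":[0.04,0.013,0.87]},
  {"slide":[0.142,0.175,-0.011],"rotation":[0.046,0.015,1.01]},
  {"slide":[0.162,0.199,-0.013],"rotation":[0.053,0.018,1.15]},
  {"slide":[0.182,0.224,-0.014],"rotation":[0.059,0.02,1.29]},
])

```text
time: 15.5
tool_pos: [551.6, -3.9, 352.0]
eef_rot: [0.775, 0.631, -0.006, 0.025]
force: [0.8, 0.2, -3.4]
width: 0.558
grip_force: 62.5
```

```bash
python3 - <<'E'
from h import *
rel([498,253,352],GM)
E
```

```text
t 15.5 pos [551.565  -3.94  352.035] j [-0.657  0.117  0.614  1.532 -0.02   1.495 -0.249] w 0.558
slide [ 0.24  -0.104 -0.013] rot [0.051 0.019 1.175]
```

Emit:
apply_moves([
  {"slide":[0.03,-0.013,-0.001],"rotation":[0.006,0.002,0.15]},
  {"slide":[0.06,-0.026,-0.003],"rotation":[0.012,0.005,0.29]},
  {"slide":[0.09,-0.039,-0.005],"rotation":[0.019,0.007,0.44]},
  {"slide":[0.12,-0.052,-0.006],"rotation":[0.025,0.009,0.59]},
  {"slide":[0.15,-0.065,-0.008],"rotation":[0.032,0.012,0.73]},
  {"slide":[0.18,-0.078,-0.01],"rotation":[0.038,0.014,0.88]},
  {"slide":[0.21,-0.091,-0.011],"rotation":[0.045,0.017,1.03]},
  {"slide":[0.23,-0.1,-0.012],"rotation":[0.049,0.018,1.125]},
  {"slide":[0.24,-0.104,-0.013],"rotation":[0.051,0.019,1.175]},
  {"slide":[0.24,-0.104,-0.013],"rotation":[0.051,0.019,1.175]},
])

```text
time: 16.75
tool_pos: [497.0, 252.1, 351.4]
eef_rot: [0.995, 0.099, -0.0, 0.0]
force: [0.3, -0.8, -3.4]
width: 0.555
grip_force: 62.4
```

```bash
python3 - <<'E'
from h import *
rel([498,253,160],GM)
E
```

```text
t 16.75 pos [496.975 252.092 351.447] j [-0.985  0.146  0.494  1.495 -0.069  1.518 -1.864] w 0.555
slide [ 0.001 -0.001  0.191] rot [0.    0.    0.007]
```

Emit:
apply_moves([
  {"slide":[0,0,0.012],"rotation":[0,0,0.005]},
  {"slide":[0.001,0,0.037],"rotation":[0,0,0.007]},
  {"slide":[0.001,-0.001,0.067],"rotation":[0,0,0.007]},
  {"slide":[0.001,-0.001,0.097],"rotation":[0,0,0.007]},
  {"slide":[0.001,-0.001,0.127],"rotation":[0,0,0.007]},
  {"slide":[0.001,-0.001,0.155],"rotation":[0,0,0.007]},
  {"slide":[0.001,-0.001,0.175],"rotation":[0,0,0.007]},
  {"slide":[0.001,-0.001,0.187],"rotation":[0,0,0.007]},
  {"slide":[0.001,-0.001,0.191],"rotation":[0,0,0.007]},
  {"slide":[0.001,-0.001,0.191],"rotation":[0,0,0.007]},
])

```text
time: 18.0
tool_pos: [498.2, 252.4, 160.6]
eef_rot: [0.996, 0.095, 0.0, 0.0]
force: [0.9, -0.7, -3.5]
width: 0.551
grip_force: 62.3
```

```bash
python3 - <<'E'
from h import *
rel([498,253,141.6],GM)
from bench import robot
import cv2
a=[]
for n,x,y in(("top",160,180),("scene",260,120)):
    i=robot.read_camera(n)["color"][y:y+90,x:x+120]; a.append(cv2.resize(i,(400,300),interpolation=cv2.INTER_CUBIC))
cv2.imwrite("pics/p1.png",np.clip(np.hstack(a)*1.4,0,255).astype(np.uint8))
E
```

```text
t 18.0 pos [498.191 252.417 160.553] j [-0.959  0.265  0.476  1.774 -0.133  1.134 -1.823] w 0.551
slide [-0.    -0.001  0.019] rot [ 0.    -0.    -0.002]
```

View pics/p1.png

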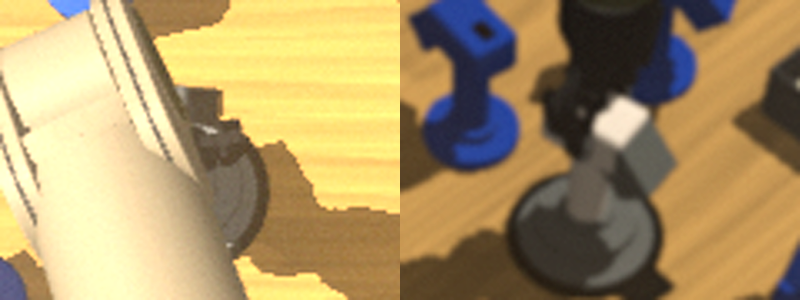

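Emit:
apply_moves([
  {"slide":[0,0,0.004],"rotation":[0,0,0]},
  {"slide":[0,0,0.009],"rotation":[0,0,0]},
  {"slide":[0,0,0.013],"rotation":[0,0,0]},
  {"slide":[0,0,0.016],"rotation":[0,0,0]},
  {"slide":[0,0,0.017],"rotation":[0,0,0]},
  {"slide":[0,0,0.018],"rotation":[0,0,0]},
  {"slide":[0,0,0.0185],"rotation":[0,0,0]},
  {"slide":[0,0,0.0185],"rotation":[0,0,0]},
])

```text
time: 19.1
tool_pos: [498.0, 252.5, 141.8]
eef_rot: [0.996, 0.095, -0.0, 0.0]
force: [-0.8, -0.5, -2.2]
width: 0.548
grip_force: 62.3
```

Emit:
apply_moves([
  {"slide":[0,0,0.0005],"rotation":[0,0,0]},
  {"slide":[0,0,0.0005],"rotation":[0,0,0]},
])

```text
time: 19.35
tool_pos: [498.1, 252.6, 141.6]
eef_rot: [0.996, 0.095, 0.0, 0.0]
force: [-1.8, -0.7, 0.2]
width: 0.554
grip_force: 62.6
```

Emit:
apply_moves([
  {"slide":[0,0,0],"rotation":[0,0,0]},
  {"slide":[0,0,0],"rotation":[0,0,0]},
  {"slide":[0,0,0],"rotation":[0,0,0]},
], gripper=90)

```text
time: 19.73
tool_pos: [498.1, 252.5, 141.4]
eef_rot: [0.996, 0.095, -0.0, 0.0]
force: [-0.2, 0.1, -1.0]
width: 0.646
grip_force: 0.0
```

Emit:
apply_moves([
  {"slide":[0,0,0],"rotation":[0,0,0]},
  {"slide":[0,0,0],"rotation":[0,0,0]},
  {"slide":[0,0,0],"rotation":[0,0,0]},
  {"slide":[0,0,0],"rotation":[0,0,0]},
], gripper=0)

```text
time: 20.23
tool_pos: [498.0, 252.5, 141.2]
eef_rot: [0.996, 0.095, -0.0, 0.0]
force: [-0.4, -0.1, 0.3]
width: 0.999
grip_force: 0.0
```

Emit:
apply_moves([
  {"slide":[0,0,-0.01],"rotation":[0,0,0]},
  {"slide":[0,0,-0.03],"rotation":[0,0,0]},
  {"slide":[0,0,-0.06],"rotation":[0,0,0]},
  {"slide":[0,0,-0.09],"rotation":[0,0,0]},
  {"slide":[0,0,-0.12],"rotation":[0,0,0]},
  {"slide":[0,0.03,-0.14],"rotation":[0,0,0]},
  {"slide":[0,0.08,-0.15],"rotation":[0,0,0]},
  {"slide":[0,0.13,-0.15],"rotation":[0,0,0]},
  {"slide":[0,0.18,-0.15],"rotation":[0,0,0]},
  {"slide":[0,0.22,-0.15],"rotation":[0,0,0]},
])

```text
time: 21.48
tool_pos: [539.6, 34.1, 292.3]
eef_rot: [0.996, 0.094, 0.0, 0.0]
force: [0.3, 0.8, -0.4]
width: 1.001
grip_force: 0.0
```

Emit:
apply_moves([
  {"slide":[0,0.04,0],"rotation":[0,0,0]},
  {"slide":[0,0.08,0],"rotation":[0,0,0]},
  {"slide":[0,0.1,0],"rotation":[0,0,0]},
  {"slide":[0,0.1,0],"rotation":[0,0,0]},
])

```text
time: 21.98
tool_pos: [558.2, -63.4, 292.0]
eef_rot: [0.996, 0.093, 0.0, 0.0]
force: [-1.3, 0.8, -0.5]
width: 0.996
grip_force: 0.0
```

```bash
python3 - <<'E'
from h import *
from bench import robot
import cv2
a=[]
for n,x,y in(("top",180,190),("scene",270,130)):
    f=robot.read_camera(n)["color"]; b=cv2.imread(f"pics/{n}0.png")
    i=np.hstack([cv2.resize(f[y:y+75,x:x+100],(400,300),interpolation=cv2.INTER_CUBIC),cv2.resize(f,(400,300))]); a.append(i)
cv2.imwrite("pics/e1.png",np.clip(np.vstack(a)*1.4,0,255).astype(np.uint8))
E
```

```text
(no output)
```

View pics/e1.png

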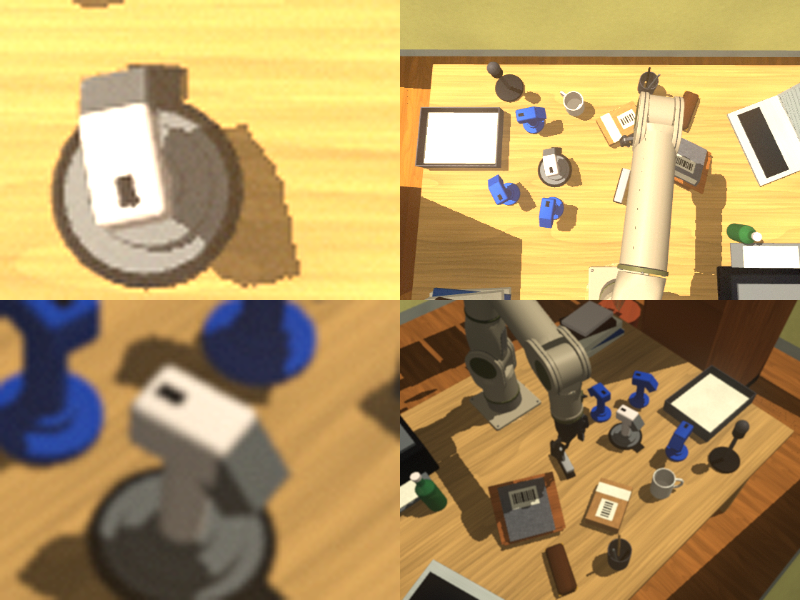

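The scanner stands upright, its foot inside the pad's rim (top crop, pad centred near (148,195)). Nothing else has moved, and the gripper is clear of everything.

```bash
python3 -c "
from bench import robot
print(robot.hand_in())"
```

```text
the job is handed in; nothing more can be done
None
```

I held the scanner about 12 cm from the book's label for over 2.5 s, set it back upright on its pad with the whole foot on it, and handed the job in at about 22 s; the judge's result isn't shown.

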